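Set the slide warmer and hold a slide carrier flat under its hold-down leaf

ROBOT

A 7-joint arm with a two-finger parallel gripper is mounted at the origin on the work surface. World frame = base frame: x ahead of the robot, y to its left, z up, the work surface at z = 0. Lengths are in mm, angles in rad, forces in N, time in s.
With the tool pointing down it reaches from about 425 to 1025 mm from the base axis. Payload 3.6 kg.
Tool frame: the origin (TCP) lies at the very end of the fingers, on their centre line; the grasp point (between the pads) lies 19 mm behind it; y points along the fingers, x is the direction in which the jaws open and shut, and the axes are right-handed (so a half turn about y gives the same grasp; the last joint's range is limited). The gripper opens to 85 mm and grips with 20 to 120 N. Pads are 22 mm wide; open, the fingers measure 114 mm over their backs; the gripper's body (76 mm by 85 mm) begins 54 mm behind the grasp point. The pads swing forward as they close: fully open they stand 13 mm farther back than shut.
Start: joints at [1.058, 0.591, 0.048, 1.609, -0.033, 0.943, -0.034], TCP at [294.833, -662.347, 203.902] pointing down, gripper open.
Joint ranges: [-2.69, 2.69], [-0.47, 2.24], [-1.27, 1.36], [0.19, 2.51], [-1.53, 4.68], [0.08, 2.07], [-3.09, 3.09]. Speed limits (rad/s): [2.57, 2.57, 3.14, 3.14, 3.14, 3.14, 3.14].

INTERFACE

Orientations are given as a unit quaternion [x, y, z, w].
In Python, from workcell import bot gives the robot as it stands.
- The arm moves only by the tool carry_out, never from a script. Its argument "motion" is text: rows parted by semicolons, each of 5 numbers parted by spaces: the shift along the tool's x, y, z in cm, then the turn about the tool's y in degrees, then the finger opening in cm, from 0 to 8.54. A call has exactly 5 rows; each row is the pose to reach, as a shift and turn from the pose commanded when the call began, along the tool's axes at that moment; what a row does not reach only later rows make up. A row lasts 1/12 s, in which the tool goes at most 41.7 mm and 7.16 degrees, less where a joint would pass 70% of its speed; a pose out of reach is approached as far as the arm can. A call with a gripper value outside its range is refused whole. The fingers move at their own pace and stop on an object; "squeeze" is the grip in N (left out, the last holds). Time passes only in rows, so rows that repeat a pose let the fingers close, or fill a call up. It gives the time, the measured TCP pose, the force and the opening at its end, in the units of the state.
- bot.observe(): the state, without advancing time (a new reading comes with each control period).
- bot.snapshot(name): name is "side" or "top"; returns a dict with "img" (420x560x3 uint8, red, green, blue), "depth" (420x560 float32, mm along the optical axis (not along the pixel's ray), 0 where there is no reading), "fx", "fy", "cx", "cy" (pixels), "k1" (the pictures are not rectified: a ray, as slopes to the right and down, at radius r is drawn at 1 + k1 r^2 times it, then the intrinsics apply), "T" (4x4, takes a point from camera to world coordinates). Camera axes: x right, y down, z forward; pixel columns grow to the right and rows downward; lengths in mm; the calibration is good to about 2 mm. A picture is of the moment at which its call begins.
- bot.job_done(): hands the job in, once; it reports no verdict.
The state is a dict: "t": time; "joint_pos": joint angles; "qd": joint speeds; "joint_torque": joint torques, N m; "tool_pos": TCP position; "tool_rot": TCP orientation; "wrist_force": force on the tool from outside, world axes, zero at the start; "ft_torque": the same for the moment, N m; "grip_width": finger opening in mm.
Only numpy, scipy, OpenCV 4.12 (cv2) and the standard library are available. Lean on these libraries where they do the work, as an engineer would, in place of code of your own. Each camera call takes 0.05 s, during which the arm holds its last target. There are 200 camera calls.

TASK

First turn the slide warmer's dial until its pointer stands on the bold mark of the scale. Then take the two-slide carrier by its black grip, lay it on the dark heated plate and slide its plain front edge squarely under the middle of the sprung steel leaf, two to three centimetres in, so that the leaf just rides up on the carrier and is never pried up. Finish while holding: do not let go, but keep the carrier firmly pressed down flat on the plate so that I can tighten the leaf's screws, and leave everything else where it stands.

Things in the scene. Friction and masses are not known exactly. Their poses are not given: they have to be found in the camera images.
- warmer: Slide warmer: low cream box 250 (x) x 330 (y) x 60 mm, fixed. Origin: centre of its underside on the bench; x points from its front (robot's side) to its back, y left, z up. Left 90 mm of the top: dial panel, face 56 mm up; the rest: dark heated plate. A clamp bar near the back of the plate, two brass screws on it (24 mm above the plate), carries the steel leaf that reaches forward over the plate.
- hotplate: The dark heated plate of the warmer, 240 (x) x 236 (y) mm, fixed in it, level, top face 60 mm above the bench. Origin lies 8 mm below the middle of the top face; axes as the warmer's.
- seat (a point): Point on the plate's top face straight below the middle of the leaf's crease, axes as the warmer's: +x leads in under the leaf, y runs along the crease. The clamp bar begins 56 mm farther in (+x).
- leaf (a joint): Hold-down leaf: spring-steel sheet 90 mm wide, hinged at the clamp bar 52 mm behind its crease, 9 mm above the plate. At rest (0) the crease's underside is 2 mm above the plate; before it the lip turns up at 24 degrees for 16 mm, to 10 mm. Value: lift angle, rad; about 0.06 with the carrier (5 mm) under it. It presses down with 1.2 N at rest, 1.7 N on the carrier.
- leaf_lip (a point): Middle of the free end of the leaf's turned-up lip (moves with the leaf); 16 mm in front of the crease and 10 mm above the plate at rest.
- dial (a joint): Warmer's dial: black fluted round knob, 36 mm diameter, 23 mm high, upright axis, white pointer line on top. Value in rad, grows clockwise seen from above, 0 to 4.71 (ten divisions, thin black ticks). The bold broad mark, at the sixth division, is at 2.827. It starts below that (1.45 to 2.3) and stays where it is left; turning takes 0.03 N m.
- dial_grip (a point): On the dial's axis, 14 mm above the panel face and 9 mm below the knob's top: the height to grip. Nothing tall within 60 mm.
- dial_mark (a point): The bold mark on the dial's scale (14 x 5.5 mm, black on cream), 31 mm from the dial's axis, on the panel face.
- carrier: Two-slide carrier: aluminium plate 122 (x) x 84 (y) x 5 mm, about 0.14 kg, loose on the bench right of the warmer. Origin: centre of its underside; x points to its plain rounded front edge. Grip: upright black bar across it, 12 mm thick (x), 60 mm long (y), top 31 mm above the underside, middle 17 mm behind the origin. Front 40 mm plain; a glass slide lies flush before and behind the grip.
- carrier_front (a point): Middle of the carrier's front edge, at its underside; 61 mm ahead of the carrier's origin, 78 mm ahead of the grip's middle.
- carrier_grip (a point): Middle of the carrier's grip bar, 18 mm above the carrier's underside, axes as the carrier's: pinch it across its 12 mm thickness, along x.
- dish: Bystander: small covered glass dish, 60 mm across, 15 mm high, standing on the right part of the heated plate. Origin: centre of its underside.
- big_dish: Bystander: covered glass dish, 92 mm across, 18 mm high, on the bench. Origin: centre of its underside.
- dropper: Bystander: amber bottle, 36 mm across, 85 mm high. Origin: centre of its underside.
- jar: Bystander: glass jar with white cap, 56 mm across, 75 mm high. Origin: centre of its underside.
- slide_box: Bystander: closed grey slide box, 87 x 167 x 36 mm. Origin: centre of its underside.
- tweezers: Bystander: steel tweezers lying on the bench, 118 mm long, 6 mm high. Origin: middle, on the bench.
- timer: Bystander: white timer lying on the bench, 62 x 66 x 18 mm. Origin: centre of its underside.

How it is judged (in metres and radians):
On the way, in this order (a step that is already met when the one before it is completed fails the run):
1. the dial's pointer stands on the bold mark (value of joint dial between 2.707 and 2.947 rad), for 0.3 s.
2. the carrier lies flat on the plate with its front edge tucked under the leaf (all of step 1 and x of carrier_front in the frame of seat between 0.015 and 0.038 m and y of carrier_front in the frame of seat between -0.02 and 0.02 m and z of carrier_front in the frame of seat between -0.003 and 0.002 m and angle between the x axis of carrier and the x axis of warmer, either way round below 0.12 rad and angle between carrier's own z axis and vertical below 0.03 rad and value of joint leaf between 0.03 and 0.11 rad), for 0.2 s.
At the end, for the whole second after the job is handed in: Dial within 0.12 rad of the bold mark; carrier flat on the plate, front edge 15 to 38 mm past the crease, within 20 mm of the leaf's middle, square within 0.12 rad, the leaf raised 0.03 to 0.11 rad by it; fingers still on it, pressing it on the plate with over 6 N in all (weight and leaf: 3 N) (all of step 2 and contact force between carrier and hotplate above 6 N and contact force between the fingers and carrier above 2 N and linear speed of carrier below 0.01 m/s); the arm keeps its last pose, push and grip.
It fails at once if the leaf is pried up (lifted by more than 0.16 rad, 8 mm at its crease; the carrier needs 0.06) (value of joint leaf above 0.16 rad).
It fails at once if a bystander is moved by more than 30 mm (distance of any of dish, big_dish, dropper, jar, slide_box, tweezers, timer from where it was at the start of the episode above 0.03 m).
It also fails if it takes over 64 s, if anything falls off the work surface, if the arm or the gripper's body presses on something with over 40 N, if the wrist force passes 120 N, or if a joint passes its speed limit or range.

## Working session

There is one attempt and no reset: what is moved stays moved. The work goes in short steps, Python scripts to look and compute and a tool call to move; the robot and the scene stay as the last step left them, time stands still between calls to the robot, and variables do not carry over. Pictures are saved under pics/ and viewed, about 8 in all and at most 12, crops included, and the job is handed in when it is done.

Besides the shell and the picture viewer there is one more tool, called after "Emit:" in YAML: its name, and indented under it one key for each argument. carry_out: Moves the arm, as the interface text tells. Its arguments: {"type":"object","properties":{"motion":{"type":"string"},"squeeze":{"type":"number"}},"required":["motion"]}

```bash
mkdir -p pics
python3 - <<'E'
from workcell import bot
import cv2,numpy as np,pickle
s=bot.observe();print({k:np.round(v,3).tolist() for k,v in s.items()})
for n in("top","side"):
    d=bot.snapshot(n);pickle.dump(d,open(n+'.pkl','wb'))
    cv2.imwrite(f'pics/{n}0.png',d['img'][:,:,::-1])
    print(n,d['fx'],d['fy'],d['cx'],d['cy'],d['k1'],np.round(d['T'],3).tolist())
E
```

```text
{'t': 0.0, 'joint_pos': [1.058, 0.592, 0.048, 1.61, -0.033, 0.943, -0.034], 'qd': [-0.0, 0.001, -0.001, -0.0, -0.0, -0.001, 0.002], 'joint_torque': [0.0, -54.869, 1.546, -19.812, 0.009, 0.009, -0.0], 'tool_pos': [294.477, -661.534, 202.735], 'tool_rot': [-0.593, 0.386, -0.384, 0.593], 'wrist_force': [-0.27, 0.044, -0.024], 'ft_torque': [0.021, 0.007, -0.005], 'grip_width': 85.32}
top 476.7874620057292 476.7874620057292 280.7017255521157 205.40892550893193 -0.1168431251245394 [[0.009, -0.991, 0.136, 416.782], [-1.0, -0.008, 0.001, -2.485], [-0.0, -0.136, -0.991, 1355.382], [0.0, 0.0, 0.0, 1.0]]
side 390.35914730987747 390.35914730987747 276.24346160776446 211.67440375686635 -0.08639184201067267 [[-1.0, -0.011, 0.007, 559.177], [-0.012, 0.653, -0.758, 779.04], [0.004, -0.758, -0.653, 766.501], [0.0, 0.0, 0.0, 1.0]]
```

View pics/top0.png

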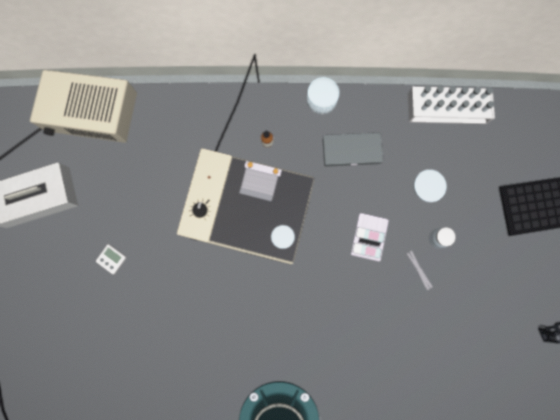

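View pics/side0.png

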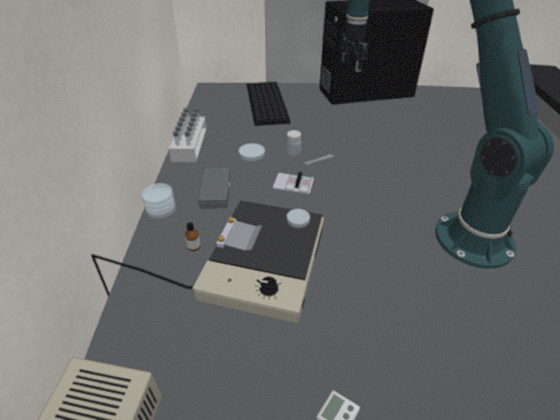

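```bash
cat > h.py <<'E'
import numpy as np,cv2,pickle
from scipy.spatial.transform import Rotation as R
def K(d):return np.array([[d['fx'],0,d['cx']],[0,d['fy'],d['cy']],[0,0,1.]])
def dist(d):return np.array([d['k1'],0,0,0,0.])
def toplane(d,px,z):
    p=cv2.undistortPoints(np.float64(px).reshape(-1,1,2),K(d),dist(d)).reshape(-1,2)
    r=np.c_[p,np.ones(len(p))]@d['T'][:3,:3].T; o=d['T'][:3,3]
    return o+r*((z-o[2])/r[:,2])[:,None]
def proj(d,P):
    T=np.linalg.inv(d['T'])
    return cv2.projectPoints(np.float64(P).reshape(-1,1,3),cv2.Rodrigues(T[:3,:3])[0],T[:3,3],K(d),dist(d))[0].reshape(-1,2)
E
python3 - <<'E'
from h import *
t=pickle.load(open('top.pkl','rb'));s=pickle.load(open('side.pkl','rb'))
cv2.imwrite('pics/c1.png',cv2.resize(t['img'][140:280,170:400,::-1],None,fx=3.4,fy=3.4,interpolation=cv2.INTER_CUBIC))
cv2.imwrite('pics/c2.png',cv2.resize(s['img'][165:325,185:345,::-1],None,fx=3.7,fy=3.7,interpolation=cv2.INTER_CUBIC))
# cream mask of the warmer and carrier masks
hsv=cv2.cvtColor(t['img'],cv2.COLOR_RGB2HSV)
for p in[(200,200),(215,160),(260,230),(370,222),(369,242),(262,185)]:print(p,hsv[p[1],p[0]],t['img'][p[1],p[0]],t['depth'][p[1],p[0]])
m=((hsv[...,0]>15)&(hsv[...,0]<35)&(hsv[...,1]>40)&(hsv[...,2]>140)).astype(np.uint8);m[:, :160]=0;m[:145]=0;m[270:]=0
n,l,st,c=cv2.connectedComponentsWithStats(m);
for i in range(1,n):
    if st[i,4]>50:print(st[i],cv2.boxPoints(cv2.minAreaRect(np.argwhere(l==i)[:,::-1].astype(np.float32))).tolist())
m=(t['img'].min(2)>125).astype(np.uint8);m[:, :340]=0;m[:205]=0;m[265:]=0;m[:,400:]=0
m=cv2.morphologyEx(m,cv2.MORPH_CLOSE,np.ones((9,9)))
b=cv2.minAreaRect(np.argwhere(m>0)[:,::-1].astype(np.float32));bp=cv2.boxPoints(b);print(b,toplane(t,bp,5).round(1).tolist())
E
```

```text
(200, 200) [ 24  32 225] [225 219 197] 1309.2366
(215, 160) [ 23  29 229] [229 223 203] 1330.4418
(260, 230) [130   9  86] [84 83 86] 1298.8894
(370, 222) [141   8 236] [234 229 236] 1355.0448
(369, 242) [130  13  60] [58 57 60] 1323.4993
(262, 185) [138   7 188] [186 183 188] 1310.2161
((369.5245361328125, 236.79818725585938), (33.29485321044922, 46.32914352416992), 11.689369201660156) [[459.6, -193.7, 5.0], [589.1, -221.9, 5.0], [570.4, -315.8, 5.0], [440.9, -286.5, 5.0]]
```

View pics/c1.png

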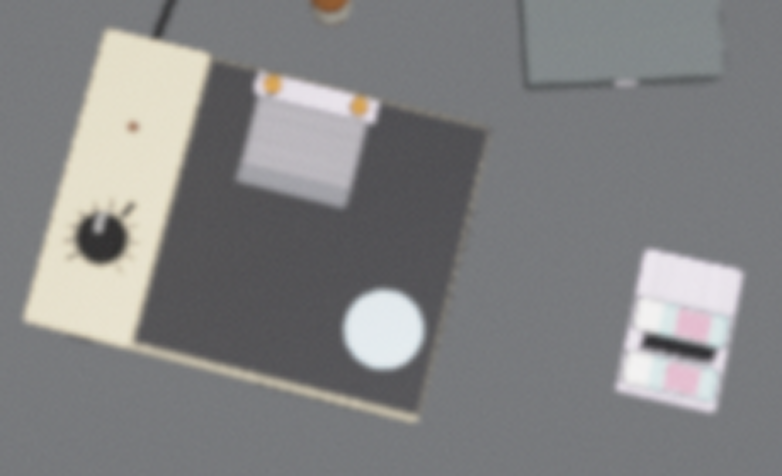

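View pics/c2.png

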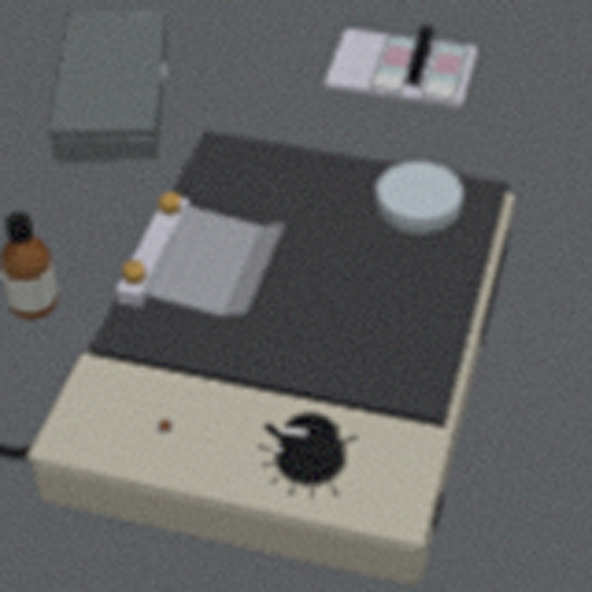

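```bash
cat > m.py <<'E'
from h import *
def comp(m,x0,y0,x1,y1,mn=4):
    mm=np.zeros(m.shape,np.uint8);mm[y0:y1,x0:x1]=m[y0:y1,x0:x1]
    n,l,st,c=cv2.connectedComponentsWithStats(mm)
    return [(st[i,4],c[i],np.argwhere(l==i)[:,::-1].astype(np.float32)) for i in sorted(range(1,n),key=lambda i:-st[i,4]) if st[i,4]>=mn]
E
python3 - <<'E'
from m import *
t=pickle.load(open('top.pkl','rb'));s=pickle.load(open('side.pkl','rb'))
def fit(d,m,box,z,nm):
    a=comp(m,*box)[0];W=toplane(d,a[2],z)[:,:2].astype(np.float32)
    r=cv2.minAreaRect(W*1.0);print(nm,a[0],'centre',np.round(r[0],1),'size',np.round(r[1],1),'ang',round(r[2],2),'mean',W.mean(0).round(1));return r
def ims(d):return d['img'].astype(int),cv2.cvtColor(d['img'],cv2.COLOR_RGB2HSV)
I,H=ims(t)
cream=(I[...,0]-I[...,2]>14)&(I[...,0]>170)
fit(t,cream,(170,140,240,250),56,'panel90x330')
fit(t,I.max(2)<97,(170,140,330,280),60,'plate')
leaf=(I.min(2)>135)&(I.max(2)<215)&(I[...,0]-I[...,2]<10)
fit(t,leaf,(235,165,285,205),66,'leaf')
sc=(I[...,0]-I[...,2]>60)
for d,(i,h),b in((t,(I,H),(240,155,290,185)),(s,ims(s),(210,210,245,250))):
    for a in comp((i[...,0]-i[...,2]>60),*b)[:2]:print('screw',a[0],a[1].round(1),toplane(d,a[1],82).round(1))
# knob
k=(I.max(2)<90)
fit(t,k,(185,195,212,222),79,'knob')
sub=I[200:222,188:214].mean(2).astype(int);print(sub)
car=(I.min(2)>135)
m=cv2.morphologyEx(car.astype(np.uint8),cv2.MORPH_CLOSE,np.ones((7,7)))>0
fit(t,m,(340,205,400,265),5,'carrier')
fit(t,k,(350,230,390,255),31,'grip')
Is,_=ims(s)
m=cv2.morphologyEx((Is.min(2)>125).astype(np.uint8),cv2.MORPH_CLOSE,np.ones((7,7)))>0
fit(s,m,(268,170,318,197),5,'carrier side')
fit(s,(I:=Is).max(2)<75,(290,168,306,192),31,'grip side')
fit(t,(ims(t)[0].min(2)>190),(268,222,297,252),75,'dish')
E
```

```text
panel90x330 2777 centre [614.4 169.3] size [178.9 250.8] ang 76.1 mean [624.  210.1]
plate 5233 centre [586.2  51.2] size [228.6 232.7] ang 75.96 mean [575.6  55.3]
leaf 890 centre [660.9  55.6] size [101.   91.6] ang 80.03 mean [655.4  60.1]
screw 21 [249.8 164.1] [[705.1  84.6  82. ]]
screw 20 [275.4 170.6] [[687.5  14.6  82. ]]
screw 20 [220.8 237.8] [[703.6  86.6  82. ]]
screw 17 [230.4 219. ] [[686.6  16.1  82. ]]
knob 122 centre [578.1 219.1] size [32.8 35.6] ang 0.48 mean [577.1 219. ]
[[218 218 218 219 218 217 218 216 212 199 197 209 213 206 193 198 212 213
  196 165 148 171 202 216 221 221]
 [218 219 218 217 215 211 210 212 203 184 180 194 201 196 189 197 207 198
  169 140 149 182 209 217 220 219]
 [218 218 218 216 210 197 192 189 177 155 151 170 179 172 167 179 190 176
  146 143 174 205 217 220 220 221]
 [219 218 218 216 209 188 163 145 128 117 136 162 161 136 120 134 155 159
  156 172 199 215 219 220 221 221]
 [218 217 217 214 203 174 132  97  81  97 140 163 145 101  74  84 110 140
  172 199 211 217 219 220 220 220]
 [218 214 209 201 182 145  97  65  62 101 148 159 128  83
[... 1509 characters left out ...]
7 215 213 214 217 218 214 207 205
  213 219 222 220 221 221 219 206]
 [220 218 220 219 220 220 220 219 220 220 220 219 219 220 220 218 215 212
  215 219 221 220 221 221 218 198]
 [219 219 219 220 220 220 220 220 220 221 220 221 220 220 220 220 219 218
  218 220 222 221 221 220 214 188]]
carrier 1433 centre [ 514.9 -254.3] size [ 91.6 128.7] ang 77.57 mean [ 514.5 -254.3]
grip 55 centre [ 498.9 -247.6] size [52.2  8.2] ang 76.3 mean [ 499.2 -247.3]
carrier side 607 centre [ 513.8 -253.2] size [ 89.8 123.5] ang 77.56 mean [ 513.7 -251.9]
grip side 55 centre [ 498.3 -234.4] size [83.6 11.7] ang 81.02 mean [ 498.3 -236.5]
dish 388 centre [508.8  -6.3] size [56.5 56.5] ang 0.48 mean [508.7  -6.2]
```

```bash
cat >> h.py <<'E'
def rel(s,P,yaw=None):
    """shift (cm) along tool x,y,z to bring TCP to world P; turn (deg) so tool x points along world yaw (mod 180)"""
    M=R.from_quat(s['tool_rot']).as_matrix();q=M.T@(np.array(P)-s['tool_pos'])/10
    cur=np.degrees(np.arctan2(M[1,0],M[0,0]))
    tr=None if yaw is None else -((yaw-cur+90)%180-90)
    print('tool',np.round(s['tool_pos'],1),'jaw yaw',round(cur,2),'tilt',np.round(M[:,1],3),'shift cm',q.round(2),'turn',tr)
E
python3 - <<'E'
from m import *
t=pickle.load(open('top.pkl','rb'));s=pickle.load(open('side.pkl','rb'))
a=np.radians(-14.0);u=np.array([np.cos(a),np.sin(a)]);v=np.array([-u[1],u[0]])
I=t['img'].astype(int)
kc=toplane(t,[198.3,209.3],79)[0][:2];print('knob',kc)
mk=[];
g=I.mean(2);ys,xs=np.mgrid[196:206,203:213];w=np.clip(200-g[196:206,203:213],0,None)
# bold mark dark centroid
c=np.array([(xs*w).sum(),(ys*w).sum()])/w.sum();m=toplane(t,c,56)[0][:2];print('mark px',c,m,'dist',np.linalg.norm(m-kc),'world ang',np.degrees(np.arctan2(*(m-kc)[::-1])))
p=toplane(t,[[199.3,203],[198.4,208]],79)[:,:2];d=p[0]-p[1];print('ptr ang',np.degrees(np.arctan2(d[1],d[0])),'from centre',np.degrees(np.arctan2(*(p[0]-kc)[::-1])))
scr=np.array([695.7,50.5])
w=lambda P:np.array([(P-scr)@u,(P-scr)@v]).round(1)
for n,px,z in(('lipL',(239.7,193.8),70),('lipR',(271.5,201.2),70),('creaseL',(170+243/3.4,140+164/3.4),62),('creaseR',(170+350/3.4,140+189/3.4),62)):
    P=toplane(t,px,z)[0][:2];print(n,P,w(P))
# side view lip corners from c2 crop: (285,225) right end, (243,315) left end
for n,px,z in(('lip R',(185+285/3.7,165+225/3.7),70),('lip L',(185+243/3.7,165+315/3.7),70)):
    P=toplane(s,px,z)[0][:2];print('side',n,P,w(P))
for n,px,z in(('plFR',(170+418/3.4,140+416/3.4),60),('plBR',(170+488/3.4,140+128/3.4),60),('pFL',(170+22/3.4,140+320/3.4),56),('pBL',(170+107/3.4,140+29/3.4),56)):
    P=toplane(t,px,z)[0][:2];print(n,P,w(P))
print('knob in w',w(kc),'dish',w(np.array([508.7,-6.2])))
print('side knob px',proj(s,[*kc,79]),'crop',(proj(s,[*kc,79])-[185,165])*3.7)
from workcell import bot
rel(bot.observe(),[*kc,150],yaw=-14)
E
```

```text
knob [579.9273644  222.31977066]
mark px [205.19341951 203.04371328] [600.45007565 207.76806953] dist 25.158173286079677 world ang -35.338682302998244
ptr ang -8.382100714594005 from centre -7.1954859064805525
lipL [624.77973772 111.54749007] [-83.6  42.1]
lipR [605.07148964  24.38717609] [-81.6 -47.3]
creaseL [641.63903959 107.6961086 ] [-66.3  42.4]
creaseR [621.85233216  20.77150841] [-64.5 -46.7]
side lip R [602.98346856  28.13377612] [-84.6 -44.1]
side lip L [627.39246924 116.37177116] [-82.2  47.4]
plFR [440.01378634 -35.17815445] [-227.4 -145. ]
plBR [673.40726975 -90.94841369] [  12.6 -142.6]
pFL [513.65011855 284.66030807] [-233.3  183.2]
pBL [755.13238601 223.33272174] [ 15.9 182.1]
knob in w [-153.9  138.7] dish [-167.7 -100.3]
side knob px [[268.84535458 281.97767069]] crop [[310.22781194 432.81738154]]
tool [ 294.6 -661.6  202.8] jaw yaw -66.0 tilt [-0.001  0.002 -1.   ] shift cm [-69.13   5.42  62.03] turn -51.99615440082496
```

Emit:
carry_out:
  motion: "-3.1 0 2.78 0 5.5; -6.2 0 5.56 0 5.5; -9.3 0 8.34 0 5.5; -12.4 0 11.12 0 5.5; -15.5 0 13.9 0 5.5"
  squeeze: 40

```text
t: 0.52
tool_pos: [358.8, -462.0, 203.5]
tool_rot: [-0.593, 0.386, -0.385, 0.593]
wrist_force: [0.4, -0.7, 0.3]
grip_width: 55.1
```

Emit:
carry_out:
  motion: "-3.1 0 2.78 0 5.5; -6.2 0 5.56 0 5.5; -9.3 0 8.34 0 5.5; -12.4 0 11.12 0 5.5; -15.5 0 13.9 0 5.5"

```text
t: 0.93
tool_pos: [422.6, -264.0, 203.8]
tool_rot: [0.593, -0.385, 0.385, -0.593]
wrist_force: [0.7, -0.1, -0.5]
grip_width: 54.8
```

Emit:
carry_out:
  motion: "-3.1 0 2.78 0 5.5; -6.2 0 5.56 0 5.5; -9.3 0 8.34 0 5.5; -12.4 0 11.12 0 5.5; -15.5 0 13.9 0 5.5"

```text
t: 1.35
tool_pos: [486.6, -66.0, 203.8]
tool_rot: [0.593, -0.385, 0.385, -0.593]
wrist_force: [0.3, -0.3, 0.3]
grip_width: 55.0
```

Emit:
carry_out:
  motion: "-3.1 0 2.78 -7 5.5; -6.2 0 5.56 -14 5.5; -9.3 0 8.34 -21 5.5; -12.4 0 11.12 -28 5.5; -15.5 0 13.9 -35 5.5"

```text
t: 1.77
tool_pos: [550.5, 132.1, 203.7]
tool_rot: [0.682, -0.187, 0.187, -0.682]
wrist_force: [1.5, -0.4, 0.1]
grip_width: 55.3
```

Emit:
carry_out:
  motion: "-0.7 0 3 -7 5.5; -1.4 1 6 -14 5.5; -2.14 3 9.23 -21 5.5; -2.14 6 9.23 -28 5.5; -2.14 9 9.23 -34 5.5"

```text
t: 2.18
tool_pos: [580.7, 224.4, 113.6]
tool_rot: [-0.706, -0.023, 0.021, 0.708]
wrist_force: [-0.1, 0.5, -0.7]
grip_width: 54.6
```

Run:
```python
from h import *
from workcell import bot
s=bot.observe();rel(s,[579.8,222,58],yaw=3)
```

```text
tool [580.7 224.4 113.6] jaw yaw 3.56 tilt [ 0.002  0.003 -1.   ] shift cm [-0.12  5.56 -0.25] turn 0.5612775057594632
```

Emit:
carry_out:
  motion: "-0.1 2.5 -0.2 0 5.5; -0.1 4.3 -0.2 0 5.5; -0.1 5.0 -0.2 0 5.5; -0.1 5.3 -0.2 0 5.5; -0.1 5.5 -0.2 0 5.5"

```text
t: 2.6
tool_pos: [579.1, 218.5, 58.9]
tool_rot: [-0.707, -0.019, 0.018, 0.707]
wrist_force: [0.0, -0.6, 1.1]
grip_width: 55.0
```

Emit:
carry_out:
  motion: "0 0 0 0 3; 0 0 0 0 3; 0 0 0 0 3; 0 0 0 0 3; 0 0 0 0 3"

```text
t: 3.02
tool_pos: [579.4, 218.4, 59.6]
tool_rot: [-0.707, -0.019, 0.018, 0.707]
wrist_force: [0.5, 0.0, -0.9]
grip_width: 30.2
```

Run:
```python
from h import *
from workcell import bot
d=bot.snapshot('side');cv2.imwrite('pics/dial1.png',cv2.resize(d['img'][190:330,200:340,::-1],None,fx=4,fy=4,interpolation=cv2.INTER_CUBIC))
s=bot.observe();rel(s,[579.8,222,58],yaw=3);print(s['grip_width'],s['wrist_force'],s['ft_torque'])
```

```text
tool [579.3 218.4  59.5] jaw yaw 2.99 tilt [ 0.001  0.    -1.   ] shift cm [0.07 0.15 0.36] turn -0.00642294448256564
29.671571517434643 [-0.02086353  0.31630028  0.35477898] [-0.0150585  -0.00247305  0.00997211]
```

View pics/dial1.png

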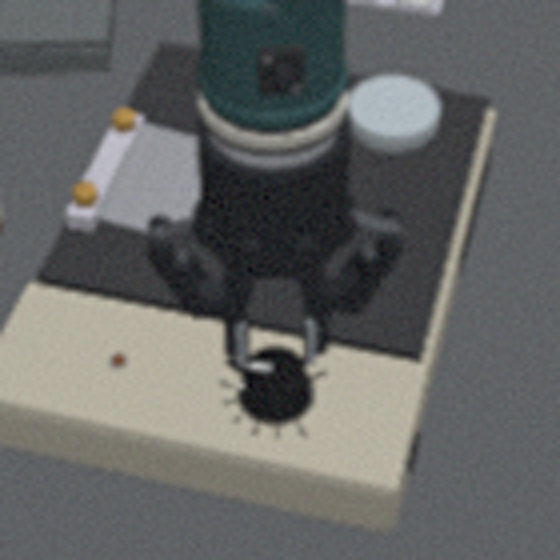

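Run:
```python
from h import *
from workcell import bot
s=bot.observe()
for n in('side','top'):
    d=bot.snapshot(n)
    pickle.dump(d,open(n+'2.pkl','wb'))
    print(n,'tcp px',proj(d,s['tool_pos']))
    def wp(u,v):
        z=d['depth'][v,u];p=cv2.undistortPoints(np.float64([[[u,v]]]),K(d),dist(d))[0,0];return (d['T']@[p[0]*z,p[1]*z,z,1])[:3].round(0)
    if n=='side':
        for u,v in((258,274),(259,278),(259,282),(278,274),(278,278),(278,281),(262,284),(268,290),(274,284),(270,282),(268,297),(250,300),(268,275)):print((u,v),wp(u,v),d['img'][v,u])
for z in(60,65,70,79,85):print(z,toplane(pickle.load(open('side2.pkl','rb')),[[259.5,282.5],[278,280]],z).round(0).tolist())
```

```text
side tcp px [[269.2624157  286.07154074]]
(258, 274) [603. 226. 110.] [51 48 56]
(259, 278) [601. 225.  96.] [83 89 91]
(259, 282) [603. 203.  55.] [79 77 74]
(278, 274) [560. 228. 114.] [ 95  97 100]
(278, 278) [560. 229. 101.] [94 95 99]
(278, 281) [559. 202.  57.] [166 164 149]
(262, 284) [595. 227.  78.] [29 29 31]
(268, 290) [581. 240.  73.] [24 21 23]
(274, 284) [568. 227.  78.] [31 28 31]
(270, 282) [577. 222.  79.] [31 36 33]
(268, 297) [581. 247.  57.] [161 156 144]
(250, 300) [621. 255.  56.] [184 178 163]
(268, 275) [583. 183.  56.] [175 172 158]
top tcp px [[200.92813382 210.46497898]]
60 [[602.0, 209.0, 60.0], [560.0, 201.0, 60.0]]
65 [[602.0, 213.0, 65.0], [560.0, 205.0, 65.0]]
70 [[601.0, 217.0, 70.0], [560.0, 209.0, 70.0]]
79 [[601.0, 224.0, 79.0], [560.0, 216.0, 79.0]]
85 [[600.0, 229.0, 85.0], [559.0, 221.0, 85.0]]
```

Run:
```python
from h import *
d=pickle.load(open('side2.pkl','rb'))
def wp(u,v):
    z=d['depth'][v,u];p=cv2.undistortPoints(np.float64([[[u,v]]]),K(d),dist(d))[0,0];return (d['T']@[p[0]*z,p[1]*z,z,1])[:3].round(0).astype(int).tolist()
for v in range(262,294,2):print(v,*[f"{wp(u,v)}{int(d['img'][v,u].mean())}" for u in(256,258,260,262,264,276,278,280)])
t=pickle.load(open('top2.pkl','rb'));cv2.imwrite('pics/top2.png',np.hstack([cv2.resize(t['img'][165:245,150:250,::-1],None,fx=4,fy=4,interpolation=cv2.INTER_CUBIC),cv2.resize(d['img'][250:310,230:305,::-1],(400,320),interpolation=cv2.INTER_CUBIC)]))
```

```text
262 [607, 217, 139]49 [601, 237, 162]30 [597, 237, 161]37 [593, 233, 158]38 [594, 145, 59]64 [564, 233, 158]30 [560, 234, 159]45 [556, 236, 161]39
264 [606, 227, 144]35 [601, 236, 154]29 [597, 236, 154]29 [593, 235, 153]48 [594, 153, 61]67 [564, 234, 153]34 [560, 233, 152]41 [556, 229, 147]29
266 [606, 232, 144]33 [602, 232, 143]32 [598, 231, 142]32 [598, 160, 61]53 [593, 159, 60]62 [564, 216, 126]37 [560, 229, 140]36 [556, 229, 140]37
268 [606, 232, 136]27 [602, 231, 136]26 [598, 231, 136]36 [598, 164, 58]55 [593, 164, 59]62 [564, 221, 125]39 [560, 227, 132]38 [555, 228, 133]28
270 [607, 230, 128]50 [602, 233, 132]32 [598, 232, 130]69 [598, 169, 58]46 [593, 171, 59]48 [564, 225, 123]92 [560, 228, 126]83 [555, 229, 128]28
272 [607, 226, 117]83 [603, 227, 118]62 [598, 231, 122]105 [595, 209, 97]113 [593, 173, 55]123 [564, 228, 121]74 [560, 227, 119]102 [555, 222, 114]38
274 [608, 225, 109]91 [603, 226, 110]51 [599, 230, 115]97 [595, 222, 106]131 [593, 181, 57]177 [564, 228, 113]73 [560, 228, 114]97 [555, 223, 108]36
276 [608, 225, 103]95 [603, 226, 104]52 [599, 229, 107]97 [594, 230, 
[... 539 characters left out ...]
 [605, 211, 58]175 [601, 209, 55]96 [595, 227, 78]29 [591, 227, 78]27 [564, 227, 78]59 [559, 209, 56]122 [555, 209, 55]155
286 [610, 216, 56]134 [605, 216, 56]154 [600, 219, 60]149 [595, 235, 80]22 [590, 234, 79]26 [564, 228, 72]31 [559, 218, 59]127 [555, 214, 54]176
288 [610, 220, 54]177 [605, 221, 55]159 [600, 224, 60]45 [595, 231, 69]17 [590, 236, 74]25 [564, 228, 65]32 [559, 221, 57]122 [555, 219, 54]174
290 [609, 227, 56]136 [605, 226, 55]135 [600, 230, 59]59 [595, 234, 65]30 [590, 237, 69]22 [564, 229, 59]35 [559, 227, 57]127 [555, 225, 55]176
292 [609, 231, 53]172 [604, 233, 56]178 [600, 234, 57]120 [595, 235, 59]31 [591, 235, 59]33 [564, 235, 60]88 [559, 231, 54]170 [555, 231, 54]173
```

View pics/top2.png

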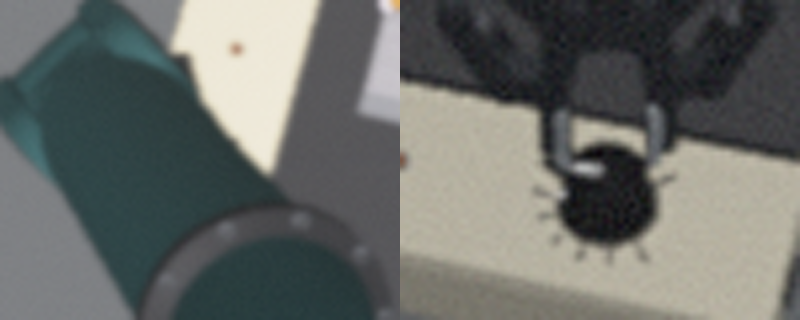

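The side depth image shows the fingertips at z ≈ 91, above the knob (top at 79), although the reported TCP is at 59.5. The real tips therefore sit about 30 mm higher than reported. I'll reopen, shift 3.6 mm in y, and descend in steps while watching the force.

Emit:
carry_out:
  motion: "0 0 0.35 0 5.2; 0 0 0.35 0 5.2; 0 0 0.35 0 5.2; 0 0.7 0.35 0 5.2; 0 1.4 0.35 0 5.2"

```text
t: 3.58
tool_pos: [579.1, 221.9, 44.6]
tool_rot: [-0.707, -0.019, 0.018, 0.707]
wrist_force: [0.2, 0.3, -0.7]
grip_width: 51.8
```

```bash
cat >> h.py <<'E'
def wpt(d,u,v):
    z=d['depth'][v,u];p=cv2.undistortPoints(np.float64([[[u,v]]]),K(d),dist(d))[0,0];return (d['T']@[p[0]*z,p[1]*z,z,1])[:3]
def cloud(d,u0,v0,u1,v1):
    return np.array([wpt(d,u,v) for v in range(v0,v1) for u in range(u0,u1) if d['depth'][v,u]>0])
E
python3 - <<'E'
from h import *
from workcell import bot
d=bot.snapshot('side');s=bot.observe();print(np.round(s['tool_pos'],1),s['wrist_force'].round(1) if hasattr(s['wrist_force'],'round') else s['wrist_force'],s['grip_width'])
c=cloud(d,240,255,300,305)
for lo,hi in((540,562),(598,620)):
    k=c[(c[:,0]>lo)&(c[:,0]<hi)&(c[:,1]>216)&(c[:,1]<238)&(c[:,2]>64)];print(np.sort(k[:,2])[:12].round(0))
E
```

```text
[577.8 221.2  42.9] [-0.8  0.1 -1. ] 51.97498869333567
[79. 79. 81. 83. 83. 84. 85. 85. 85. 86. 86. 87.]
[78. 79. 80. 83. 83. 83. 83. 84. 84. 84. 86. 87.]
```

Emit:
carry_out:
  motion: "0 0.4 0 0 5.2; 0 0.8 0 0 5.2; 0 1.2 0 0 5.2; 0 1.5 0 0 5.2; 0 1.5 0 0 5.2"

```text
t: 4.05
tool_pos: [578.3, 221.5, 29.1]
tool_rot: [0.707, 0.018, -0.019, -0.707]
wrist_force: [-1.1, -0.0, 1.2]
grip_width: 51.8
```

Emit:
carry_out:
  motion: "0 0 0 0 3; 0 0 0 0 3; 0 0 0 0 3; 0 0 0 0 3; 0 0 0 0 3"

```text
t: 4.47
tool_pos: [580.0, 222.0, 30.3]
tool_rot: [-0.707, -0.019, 0.018, 0.707]
wrist_force: [3.0, 1.0, 0.1]
grip_width: 34.6
```

Run:
```python
from h import *
from workcell import bot
d=bot.snapshot('side');s=bot.observe();print(np.round(s['tool_pos'],1),s['wrist_force'],s['ft_torque'],s['grip_width'])
c=cloud(d,240,255,300,305)
for lo,hi in((540,560),(600,620)):
    k=c[(c[:,0]>lo)&(c[:,0]<hi)&(c[:,1]>216)&(c[:,1]<238)&(c[:,2]>58)];print(np.sort(k[:,2])[:12].round(0))
```

```text
[580.  222.   30.3] [ 3.54223674 -0.61691036 -0.62216394] [-0.02270862 -0.7150763   0.06568764] 34.426758977484184
[59. 63. 63. 67. 67. 67. 69. 69. 69. 70. 70. 71.]
[58. 64. 66. 66. 67. 67. 69. 69. 71. 72. 72. 73.]
```

Emit:
carry_out:
  motion: "0 0 0 6 3; 0 0 0 13 3; 0 0 0 20 3; 0 0 0 27 3; 0 0 0 33.5 3"

```text
t: 4.93
tool_pos: [579.9, 222.0, 30.3]
tool_rot: [-0.681, 0.187, -0.189, 0.682]
wrist_force: [2.4, -0.1, -1.1]
grip_width: 34.4
```

Emit:
carry_out:
  motion: "0 0 0 0 3; 0 0 0 0 3; 0 0 0 0 5.5; 0 0 0 0 5.5; 0 0 0 0 5.5"

```text
t: 5.35
tool_pos: [576.8, 221.6, 29.4]
tool_rot: [0.683, -0.187, 0.184, -0.682]
wrist_force: [-0.2, 0.7, -0.6]
grip_width: 55.2
```

Emit:
carry_out:
  motion: "0 -2 0 0 5.5; 0 -5 0 0 5.5; 0 -8 0 0 5.5; 0 -11 0 0 5.5; 0 -14 0 0 5.5"

```text
t: 5.77
tool_pos: [577.1, 221.5, 170.7]
tool_rot: [0.683, -0.186, 0.185, -0.682]
wrist_force: [0.9, -0.2, -0.7]
grip_width: 54.8
```

Run:
```python
from h import *
from workcell import bot
d=bot.snapshot('side');s=bot.observe();print(np.round(s['tool_pos'],1),s['wrist_force'],s['grip_width'])
pickle.dump(d,open('side3.pkl','wb'))
g=d['img'].mean(2).astype(int)
print(g[274:298,256:284])
e=cv2.resize(d['img'][268:304,250:290,::-1],None,fx=14,fy=14,interpolation=cv2.INTER_CUBIC);cv2.imwrite('pics/dial2.png',e)
rel(s,[498.3,-250.2,160],yaw=-12.5)
```

```text
[581.1 223.4 177.1] [1.28561479 1.235868   3.07532086] 54.71284930835755
[[178 174 173 175 173 174 174 170 175 179 181 176 176 172 167 172 162 141
  122 103  93  87  72  54  44  45  41  45]
 [172 173 175 174 173 171 172 177 179 176 170 171 165 173 174 178 175 174
  171 169 170 158 137 112 100  97  86  72]
 [173 172 171 170 175 174 170 171 170 155 131 121 117 120 126 148 167 176
  175 178 177 177 170 166 165 169 157 136]
 [170 172 179 174 174 177 175 168 143 100  62  51  55  55  64  81 102 136
  166 174 178 175 174 175 173 179 175 170]
 [173 168 170 174 177 172 167 162 158 126  79  32  24  20  26  21  33  76
  125 165 168 177 178 171 178 172 177 175]
 [152 117 132 166 173 159 117 111 148 170 146  91  47  30  25  32  24  37
   74 114 151 171 174 171 174 175 179 173]
 [126  65  70 116 149 127  66  48  93 146 168 143  88  38  28  32  23  33
   32  68 123 171 176 171 174 173 170 172]
 [151 100  56  59  89  75  30  29  39  85 135 147 109  48  26  21  31  32
   25  51 115 169 178 174 171 168 173 173]
 [173 153 114  74  46  32  24  18  13  34  60  85  64  41  24  30  40  27
   25  51 114 165
[... 1206 characters left out ...]
172 161 149 122  72  45  24  25  29  34  30  29  25  23  28  31
   52  84 130 164 180 175 175 172 175 173]
 [173 170 155 135 154 156 125  83  49  36  39  31  27  24  33  39  55  61
   92 137 169 176 176 173 176 173 171 174]
 [173 167 149 145 164 172 160 137 102  97  87  67  65  64  70  87 109 123
  132 157 178 178 176 169 172 172 171 173]
 [175 172 169 166 175 178 171 155 140 153 147 131 116 109 125 141 165 161
  147 150 166 174 178 172 172 174 173 174]
 [173 173 174 176 171 174 166 131 132 167 175 168 153 129 162 173 178 175
  151 130 154 175 171 173 177 173 172 170]]
tool [581.1 223.4 177.1] jaw yaw -30.45 tilt [ 0.007  0.004 -1.   ] shift cm [ 16.85   1.47 -45.04] turn -17.946735436829968
```

View pics/dial2.png

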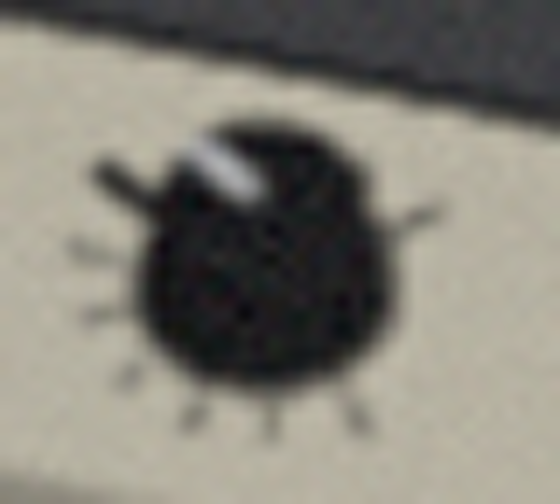

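Run:
```python
from h import *
from workcell import bot
d=pickle.load(open('side3.pkl','rb'))
def pca(m,z):
    p=np.argwhere(m)[:,::-1];g=toplane(d,p,z)[:,:2];w=W[m][:,None];c=(g*w).sum(0)/w.sum();e=np.linalg.eigh(((g-c)*w).T@(g-c))[1][:,1];return c,np.degrees(np.arctan(e[1]/e[0]))
g=d['img'].mean(2)
kc=np.array([580,222.3])
yy,xx=np.mgrid[:420,:560]
# pointer: bright pixels inside the knob's top disc
P=np.zeros((420,560,2));P[270:300,250:290]=toplane(d,np.argwhere(np.ones((30,40)))[:,::-1]+[250,270],79)[:,:2].reshape(30,40,2)
m=(np.hypot(*(np.moveaxis(P,2,0)-kc[:,None,None]))<16.5)&(g>60);W=g-30
c,a=pca(m,79);print('ptr',c,a,'from axis',np.degrees(np.arctan2(*(c-kc)[::-1])))
Q=P*0;Q[270:300,250:290]=toplane(d,np.argwhere(np.ones((30,40)))[:,::-1]+[250,270],56)[:,:2].reshape(30,40,2)
r=np.moveaxis(Q,2,0)-kc[:,None,None];rr=np.hypot(*r);an=np.degrees(np.arctan2(r[1],r[0]))
m=(rr<40)&(rr>26)&(abs(an+41)<14)&(g<140);W=175-g
c,a=pca(m,56);print('mark',c,a,'from axis',np.degrees(np.arctan2(*(c-kc)[::-1])),np.linalg.norm(c-kc))
rel(bot.observe(),[498.3,-250.2,160],yaw=-12.5)
```

```text
ptr [582.08984414 215.42765329] -4.152377256688406 from axis -73.08576201839976
mark [603.11676879 201.07012334] -25.088331286887907 from axis -42.56360859982971 31.386185851195176
tool [581.1 223.4 177.1] jaw yaw -30.45 tilt [ 0.007  0.004 -1.   ] shift cm [ 16.85   1.47 -45.04] turn -17.946735436829968
```

Run:
```python
from h import *
d=pickle.load(open('side3.pkl','rb'))
p=toplane(d,[[264.1,278.1],[265,279],[266,280],[266.9,281],[267.3,281.7]],79)[:,:2]
print(p,np.degrees(np.arctan2(*(p[0]-p[3])[::-1])),np.degrees(np.arctan2(*(p-[580,222.3]).T[::-1])))
d0=pickle.load(open('side.pkl','rb'))
```

```text
[[590.92949539 211.34544063]
 [588.81112733 213.91745177]
 [586.46820777 216.76257675]
 [584.36075494 219.59805995]
 [583.40628775 221.58325   ]] -51.48167472826866 [-45.06562128 -43.57210926 -40.56678388 -31.78250984 -11.88280785]
```

Emit:
carry_out:
  motion: "1.4 0 -3.75 0 5; 2.8 0 -7.5 0 5; 4.2 0 -11.25 0 5; 5.6 0 -15 0 5; 7 0 -18.7 0 5"

```text
t: 6.23
tool_pos: [542.2, 23.6, 169.5]
tool_rot: [0.683, -0.186, 0.185, -0.682]
wrist_force: [0.6, -0.5, -0.1]
grip_width: 50.2
```

Emit:
carry_out:
  motion: "1.4 0 -3.75 0 5; 2.8 0 -7.5 0 5; 4.2 0 -11.25 0 5; 5.6 0 -15 0 5; 7 0 -18.7 0 5"

```text
t: 6.65
tool_pos: [507.7, -172.8, 169.5]
tool_rot: [-0.682, 0.186, -0.185, 0.682]
wrist_force: [1.0, -0.7, 0.4]
grip_width: 49.8
```

Emit:
carry_out:
  motion: "1 0 -2.7 -4 5; 2 0 -5.4 -8 5; 2.8 2 -7.6 -12 5; 2.8 4 -7.6 -18 5; 2.8 6 -7.6 -18 5"

```text
t: 7.07
tool_pos: [493.6, -253.4, 109.0]
tool_rot: [0.703, -0.077, 0.077, -0.703]
wrist_force: [-0.1, 0.4, 0.2]
grip_width: 50.2
```

Run:
```python
from h import *
from workcell import bot
d=bot.snapshot('top');pickle.dump(d,open('top4.pkl','wb'));s=bot.observe()
rel(s,[498.3,-250.2,60],yaw=-12.5);print(s['wrist_force'])
print(d['img'].mean(2).astype(int)[200:214,192:212])
```

```text
tool [ 491.2 -250.9  105.4] jaw yaw -12.56 tilt [-0.007  0.004 -1.   ] shift cm [0.72 4.53 0.21] turn -0.0621141786463113
[-0.19205065  0.99429801 -2.46161759]
[[226 226 227 227 221 210 209 218 221 215 201 208 222 222 207 175 156 181
  213 226]
 [223 220 220 221 214 195 188 198 199 192 191 207 217 210 178 148 156 195
  220 227]
 [220 209 202 201 187 161 143 139 143 143 160 187 204 192 157 151 185 215
  226 229]
 [219 199 173 155 135 110  89  86  92 110 132 161 189 189 175 184 210 224
  228 229]
 [213 184 138 103  83  68  61  71 104 137 146 152 175 190 198 212 221 226
  228 229]
 [194 154 104  70  58  55  70 100 143 170 163 138 139 156 184 211 218 220
  224 229]
 [165 120  77  57  55  61  93 137 170 172 141 104  90 106 149 191 208 213
  220 227]
 [150  98  61  53  52  71 111 153 166 142 102  70  62  72 118 172 206 218
  225 228]
 [139  84  58  52  57  71 105 131 128 100  71  58  53  60  94 152 202 223
  228 229]
 [125  75  55  53  54  61  75  87  83  67  57  54  52  55  85 143 195 220
  226 228]
 [121  76  55  53  54  54  59  59  58  56  55  54  53  56  87 143 191 213
  221 225]
 [135  85  58  53  55  52  56  55  55  54  57  55  53  60  96 150 191 209
  215 223]
 [153  98  63  53  54  54  54  55  54  56  56  56  55  67 111 165 206 217
  223 226]
 [169 118  78  59  55  56  53  55  55  54  55  52  60  83 135 187 215 226
  228 230]]
```

Run:
```python
from h import *
kc=np.array([580,222.3])
gx,gy=np.meshgrid(np.arange(-16,16.1,.5),np.arange(-16,16.1,.5),indexing='ij')
rr=np.hypot(gx,gy)
for n in('top.pkl','top4.pkl','side.pkl','side3.pkl'):
    d=pickle.load(open(n,'rb'));G=d['img'].mean(2).astype(np.float32)
    q=proj(d,np.c_[gx.ravel()+kc[0],gy.ravel()+kc[1],np.full(gx.size,79)]).astype(np.float32)
    v=cv2.remap(G,q[:,0].reshape(gx.shape),q[:,1].reshape(gx.shape),cv2.INTER_CUBIC)
    # fit by weighted line: ridge
    an=np.radians(np.arange(-90,40,1));
    for R0 in(12.5,):
        w=np.clip(v-75,0,None)*(rr<R0);p=np.c_[gx.ravel(),gy.ravel()];w=w.ravel()[:,None]
        c=(p*w).sum(0)/w.sum();e=np.linalg.eigh(((p-c)*w).T@(p-c));a=np.degrees(np.arctan(e[1][1,1]/e[1][0,1]))
        print(n,R0,'centroid',c.round(1),'dir',a.round(1),'from axis',np.degrees(np.arctan2(c[1],c[0])).round(1),'aniso',e[0].round(0))
# mark, radial sampling on panel plane
for n in('top4.pkl','side3.pkl'):
    d=pickle.load(open(n,'rb'));G=d['img'].mean(2).astype(np.float32)
    for r in(29,32,35):
        a=np.arange(-75,-10,1.);q=proj(d,np.c_[kc[0]+r*np.cos(np.radians(a)),kc[1]+r*np.sin(np.radians(a)),a*0+56]).astype(np.float32)
        v=cv2.remap(G,q[:,:1],q[:,1:],cv2.INTER_CUBIC).ravel();w=np.clip(v.max()-40-v,0,None);print(n,r,(a*w).sum()/w.sum())
```

```text
top.pkl 12.5 centroid [ 8.1 -0.4] dir -45.3 from axis -2.7 aniso [115370. 127671.]
top4.pkl 12.5 centroid [ 6.8 -3.9] dir -61.6 from axis -29.5 aniso [142440. 206161.]
side.pkl 12.5 centroid [ 8.1 -2. ] dir -8.3 from axis -14.1 aniso [38823. 80205.]
side3.pkl 12.5 centroid [ 6.1 -5.3] dir -49.0 from axis -40.8 aniso [ 40810. 107978.]
top4.pkl 29 -37.66639357400194
top4.pkl 32 -37.765203620240854
top4.pkl 35 -37.915882775709406
side3.pkl 29 -49.59689850951865
side3.pkl 32 -46.9602366350318
side3.pkl 35 -47.411155967104705
```

Run:
```python
from h import *
for n,kc,g0 in(('top.pkl',(580,222.3),-8),('top4.pkl',(580,222.3),-38),('side.pkl',(580,222.3),-8),('side3.pkl',(580,222.3),-45)):
    d=pickle.load(open(n,'rb'));G=d['img'].mean(2).astype(np.float32);a0=np.radians(g0)
    for it in range(3):
        u=np.array([np.cos(a0),np.sin(a0)]);v=np.array([-u[1],u[0]])
        pts=[]
        for r in np.arange(5,12.1,1):
            l=np.arange(-6,6.1,.25);X=np.array(kc)+r*u+l[:,None]*v
            q=proj(d,np.c_[X,np.full(len(l),79)]).astype(np.float32)
            w=cv2.remap(G,q[:,:1],q[:,1:],cv2.INTER_CUBIC).ravel();k=np.argmax(w*(abs(l)<5));wk=np.clip(w-w[k]*.75,0,None)*(abs(l-l[k])<2.5);pts.append((r,(l*wk).sum()/wk.sum()))
        P=np.array(pts);f=np.polyfit(P[:,0],P[:,1],1);a0=a0+np.arctan(f[0])
    print(n,'dir',np.degrees(a0).round(1),'offset at axis',f[1].round(1),'mean-from-axis',np.degrees(a0-np.arctan(f[0])+np.mean(np.arctan2(P[:,1],P[:,0]))).round(1),P[:,1].round(1))
```

```text
top.pkl dir -5.8 offset at axis 0.5 mean-from-axis -2.1 [0.3 0.5 0.6 0.5 0.5 0.5 0.5 0.4]
top4.pkl dir -41.8 offset at axis 1.7 mean-from-axis -29.4 [1.6 1.8 1.8 1.9 1.6 1.6 1.8 1.8]
side.pkl dir -7.3 offset at axis -1.1 mean-from-axis -14.9 [-1.1 -1.  -1.  -1.  -1.1 -1.1 -1.1 -1. ]
side3.pkl dir -47.7 offset at axis 1.0 mean-from-axis -40.3 [1.  1.  1.1 1.  0.9 0.9 1.  1. ]
```

Emit:
carry_out:
  motion: "0.4 1 0.1 0 4; 0.4 3 0.1 0 4; 0.4 5 0.1 0 4; 0.4 6 0.1 0 4; 0.4 6 0.1 0 4"

```text
t: 7.53
tool_pos: [498.2, -249.7, 48.3]
tool_rot: [-0.702, 0.078, -0.075, 0.703]
wrist_force: [0.1, 0.8, 0.3]
grip_width: 40.3
```

Emit:
carry_out:
  motion: "0 0 0 0 4; 0 0 0 0 4; 0 0 0 0 4; 0 0 0 0 4; 0 0 0 0 4"

```text
t: 7.95
tool_pos: [499.7, -251.4, 50.7]
tool_rot: [0.703, -0.077, 0.078, -0.703]
wrist_force: [0.3, -0.6, 0.3]
grip_width: 40.3
```

Run:
```python
from h import *
from workcell import bot
d=bot.snapshot('side');s=bot.observe();rel(s,[498.3,-250.2,-20],yaw=-12.5);print(s['wrist_force'],s['grip_width'])
x,y=proj(d,[498,-250,30])[0].astype(int);print(x,y)
e=d['img'][y-30:y+22,x-35:x+35,::-1];cv2.imwrite('pics/grip1.png',cv2.resize(e,None,fx=9,fy=9,interpolation=cv2.INTER_CUBIC))
c=cloud(d,x-20,y-25,x+20,y+12)
for lo,hi in((505,545),(455,490)):
    k=c[(c[:,0]>lo)&(c[:,0]<hi)&(c[:,1]>-262)&(c[:,1]<-225)&(c[:,2]>12)];print(k[np.argsort(k[:,2])][:10].round(0).tolist())
```

```text
tool [ 499.6 -251.3   50.6] jaw yaw -12.51 tilt [ 0.001 -0.001 -1.   ] shift cm [-0.16  7.06  0.09] turn -0.010020475466888001
[-0.27575908 -0.21741331 -0.2892008 ] 39.65293514332818
298 176
[[505.0, -225.0, 15.0], [508.0, -229.0, 16.0], [505.0, -229.0, 16.0], [506.0, -226.0, 27.0], [506.0, -234.0, 32.0], [506.0, -226.0, 34.0], [519.0, -256.0, 83.0], [526.0, -247.0, 84.0], [519.0, -257.0, 85.0], [523.0, -244.0, 86.0]]
[[489.0, -258.0, 31.0], [479.0, -237.0, 84.0], [476.0, -237.0, 84.0], [482.0, -237.0, 85.0], [473.0, -238.0, 87.0], [483.0, -236.0, 88.0], [476.0, -236.0, 88.0], [480.0, -236.0, 89.0], [483.0, -240.0, 89.0], [470.0, -240.0, 90.0]]
```

View pics/grip1.png

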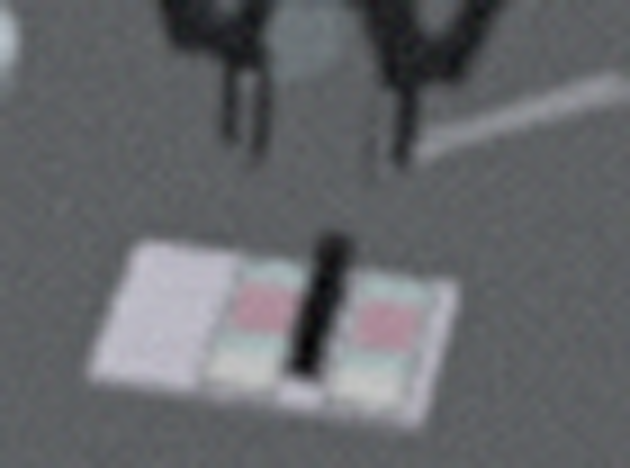

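Emit:
carry_out:
  motion: "-0.1 2 0.1 0 4; -0.1 4 0.1 0 4; -0.1 5.5 0.1 0 4; -0.1 6.5 0.1 0 4; -0.1 7 0.1 0 4"

```text
t: 8.42
tool_pos: [497.9, -249.7, -21.2]
tool_rot: [-0.703, 0.077, -0.076, 0.703]
wrist_force: [0.1, -0.6, 0.2]
grip_width: 40.0
```

Emit:
carry_out:
  motion: "0 0 0 0 4; 0 0 0 0 0.6; 0 0 0 0 0.6; 0 0 0 0 0.6; 0 0 0 0 0.6"
  squeeze: 60

```text
t: 8.83
tool_pos: [499.0, -250.2, -19.1]
tool_rot: [0.703, -0.077, 0.078, -0.703]
wrist_force: [-1.2, -0.6, 4.4]
grip_width: 11.1
```

Emit:
carry_out:
  motion: "0 0 0 0 0.6; 0 0 0 0 0.6; 0 0 0 0 0.6; 0 0 0 0 0.6; 0 0 0 0 0.6"

```text
t: 9.25
tool_pos: [499.0, -250.2, -19.2]
tool_rot: [0.703, -0.077, 0.078, -0.703]
wrist_force: [-1.5, 0.8, 6.2]
grip_width: 10.5
```

Emit:
carry_out:
  motion: "0 -1.2 0 0 0.6; 0 -3.8 0 0 0.6; 0 -6.8 0 0 0.6; 0 -9.8 0 0 0.6; 0 -12 0 0 0.6"

```text
t: 9.67
tool_pos: [498.7, -250.1, 102.6]
tool_rot: [0.703, -0.076, 0.078, -0.703]
wrist_force: [0.2, -0.0, -2.3]
grip_width: 11.0
```

Emit:
carry_out:
  motion: "-0.4 0 2 0 0.6; -1.0 0 6 0 0.6; -1.6 0 10 0 0.6; -2.2 0 14 0 0.6; -2.7 0 17.5 0 0.6"

```text
t: 10.08
tool_pos: [509.5, -70.7, 100.6]
tool_rot: [-0.703, 0.077, -0.077, 0.703]
wrist_force: [0.1, 1.0, -1.5]
grip_width: 10.5
```

Emit:
carry_out:
  motion: "-0.6 0 4 0.5 0.6; -1.2 0 8 1 0.6; -1.8 0 12 1.5 0.6; -2.3 0 15 1.5 0.6; -2.5 0 16.6 1.5 0.6"

```text
t: 10.5
tool_pos: [521.2, 100.3, 100.7]
tool_rot: [-0.701, 0.084, -0.084, 0.703]
wrist_force: [0.2, 0.7, -1.4]
grip_width: 10.9
```

Emit:
carry_out:
  motion: "0 0 0 0 0.6; 0 0 0 0 0.6; 0 0 0 0 0.6; 0 0 0 0 0.6; 0 0 0 0 0.6"

```text
t: 10.92
tool_pos: [521.3, 92.0, 99.9]
tool_rot: [0.702, -0.087, 0.087, -0.701]
wrist_force: [0.3, 0.2, -1.5]
grip_width: 11.0
```

```bash
cat > look.py <<'E'
from m import *
from workcell import bot
import sys
a=np.radians(-14.0);u=np.array([np.cos(a),np.sin(a)]);v=np.array([-u[1],u[0]]);seat=np.array([630.7,66.7])
d=bot.snapshot('side');s=bot.observe();pickle.dump(d,open('side5.pkl','wb'))
rel(s,[*(seat-113*u),-19.2+60],yaw=-14);print('wrist',np.round(s['wrist_force'],1),np.round(s['ft_torque'],2),'w',round(s['grip_width'],1),'grip in seat',((s['tool_pos'][:2]-seat)@np.c_[u,v]).round(1))
E
python3 - <<'E'
from look import *
e=d['img'][170:310,190:340,::-1];cv2.imwrite('pics/lift.png',cv2.resize(e,None,fx=4,fy=4,interpolation=cv2.INTER_CUBIC))
c=cloud(d,190,170,340,310);k=c[(c[:,2]>95)&(c[:,2]<150)];print(len(k))
f=k[(k[:,2]<130)];q=(f[:,:2]-seat)@np.c_[u,v];print(np.percentile(q,[1,50,99],axis=0).round(0).tolist())
E
```

```text
tool [521.4  92.4  99.9] jaw yaw -14.16 tilt [-0.    -0.001 -1.   ] shift cm [-0.07  5.91  0.16] turn -0.16070610046578793
wrist [ 0.7 -0.6 -1.3] [-0.05  0.04  0.06] w 10.9 grip in seat [-112.3   -1.5]
1162
[[-155.0, -44.0], [-86.0, 8.0], [-35.0, 39.0]]
```

View pics/lift.png

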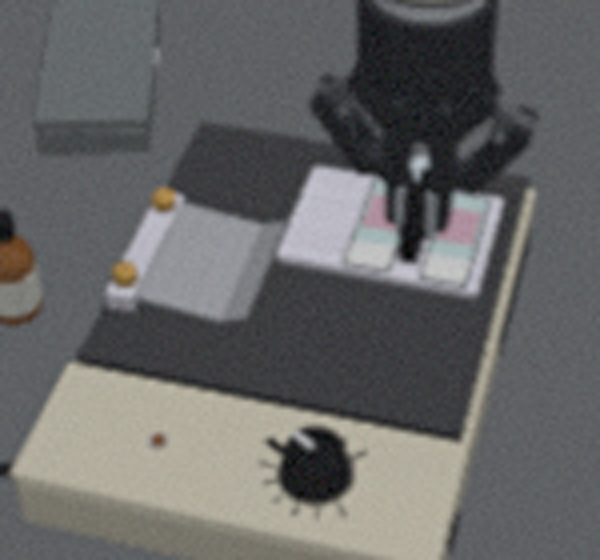

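```bash
cat > pose.py <<'E'
from look import *
def pose(zlo,zhi,gx):
    # carrier top-face points: side cloud, within the expected footprint around grip position gx (seat frame), bright pixels
    P=[];
    for vv in range(170,310):
        for uu in range(190,345):
            if d['img'][vv,uu].min()>120 and d['depth'][vv,uu]>0:
                p=wpt(d,uu,vv);q=(p[:2]-seat)@np.c_[u,v]
                if zlo<p[2]<zhi and gx-50<q[0]<gx+88 and abs(q[1])<60:P.append([*q,p[2]])
    P=np.array(P);A=np.c_[P[:,:2],np.ones(len(P))];c=np.linalg.lstsq(A,P[:,2],rcond=None)[0]
    r=cv2.minAreaRect(P[:,:2].astype(np.float32));print(len(P),'slopes x,y',c[:2].round(3),'z at front',(c@[gx+78,0,1]).round(1),'z rear',(c@[gx-44,0,1]).round(1),'rect',np.round(r[0],1),np.round(r[1],1),round(r[2],1))
    # mean front edge per y strip
    F=[(y,np.percentile(P[abs(P[:,1]-y)<4,0],98)) for y in(-30,-15,0,15,30)];print('front',np.round(F,1).tolist(),'yaw',np.degrees(np.arctan(np.polyfit(*np.array(F).T,1)[0])).round(1))
E
python3 - <<'E'
from pose import *
pose(112,135,-112.3)
E
```

```text
tool [521.4  92.7  99.9] jaw yaw -14.15 tilt [-0.    -0.001 -1.   ] shift cm [-0.07  5.91  0.13] turn -0.14513772624843568
wrist [-0.2 -0.4 -1. ] [ 0.08 -0.03 -0.01] w 10.7 grip in seat [-112.3   -1.2]
983 slopes x,y [-0.006 -0.007] z at front 123.9 z rear 124.6 rect [-94.9  -2.3] [ 86.6 122.3] 89.6
front [[-30.0, -36.5], [-15.0, -36.7], [0.0, -35.8], [15.0, -36.8], [30.0, -36.4]] yaw 0.1
```

Emit:
carry_out:
  motion: "0 1 0.05 0 0.6; 0 3 0.1 0 0.6; 0 4.5 0.12 0 0.6; 0 5.1 0.12 0 0.6; 0 5.4 0.12 0 0.6"

```text
t: 11.43
tool_pos: [520.8, 95.0, 44.4]
tool_rot: [0.702, -0.087, 0.085, -0.701]
wrist_force: [0.5, 0.7, -2.1]
grip_width: 10.9
```

Emit:
carry_out:
  motion: "0 0.1 0 0 0.6; 0 0.2 0 0 0.6; 0 0.3 0 0 0.6; 0 0.4 0 0 0.6; 0 0.4 0 0 0.6"

```text
t: 11.85
tool_pos: [522.1, 95.5, 42.3]
tool_rot: [-0.702, 0.086, -0.086, 0.702]
wrist_force: [0.5, 0.5, -1.9]
grip_width: 10.6
```

Emit:
carry_out:
  motion: "0 0.05 0 0 0.6; 0 0.1 0 0 0.6; 0 0.1 0 0 0.6; 0 0.1 0 0 0.6; 0 0.1 0 0 0.6"

```text
t: 12.27
tool_pos: [521.8, 95.4, 40.9]
tool_rot: [0.702, -0.086, 0.086, -0.702]
wrist_force: [0.1, -0.5, -1.0]
grip_width: 10.9
```

Emit:
carry_out:
  motion: "0 0.05 0 0 0.6; 0 0.1 0 0 0.6; 0 0.1 0 0 0.6; 0 0.1 0 0 0.6; 0 0.1 0 0 0.6"

```text
t: 12.68
tool_pos: [521.9, 95.4, 40.8]
tool_rot: [0.702, -0.086, 0.086, -0.702]
wrist_force: [-1.2, -1.3, 6.4]
grip_width: 10.9
```

Emit:
carry_out:
  motion: "0 0.05 0 0 0.6; 0 0.1 0 0 0.6; 0 0.1 0 0 0.6; 0 0.1 0 0 0.6; 0 0.1 0 0 0.6"

```text
t: 13.1
tool_pos: [521.9, 95.4, 40.8]
tool_rot: [0.702, -0.086, 0.086, -0.702]
wrist_force: [-4.2, -1.1, 16.6]
grip_width: 11.0
```

Run:
```python
from pose import *
pose(56,74,-112)
```

```text
tool [521.8  95.4  40.8] jaw yaw -14.01 tilt [ 0.001 -0.001 -1.   ] shift cm [-0.04 -0.   -0.15] turn -0.007151775205613831
wrist [-4.2 -0.5 17.2] [-0.18  0.82 -0.02] w 10.8 grip in seat [-112.6    1.5]
945 slopes x,y [-0.008 -0.007] z at front 64.7 z rear 65.7 rect [-96.7   0.9] [ 87.1 129.8] 89.7
front [[-30.0, -34.7], [-15.0, -36.3], [0.0, -36.2], [15.0, -35.2], [30.0, -37.0]] yaw -1.3
```

Emit:
carry_out:
  motion: "0 -0.12 0 0 0.6; 0.4 -0.12 0 0 0.6; 1.0 -0.12 0 0 0.6; 1.6 -0.12 0 0 0.6; 2.0 -0.12 0 0 0.6"

```text
t: 13.57
tool_pos: [538.2, 91.5, 40.8]
tool_rot: [0.702, -0.088, 0.084, -0.702]
wrist_force: [-8.1, 2.3, 14.9]
grip_width: 11.0
```

Emit:
carry_out:
  motion: "0.2 0 0 0 0.6; 0.6 0 0 0 0.6; 1.0 0 0 0 0.6; 1.4 0 0 0 0.6; 1.6 0 0 0 0.6"

```text
t: 13.98
tool_pos: [552.3, 88.1, 40.8]
tool_rot: [0.702, -0.089, 0.083, -0.701]
wrist_force: [-12.6, 3.1, 19.3]
grip_width: 10.9
```

Run:
```python
from pose import *
pose(56,74,-77)
```

```text
tool [552.3  88.1  40.8] jaw yaw -13.92 tilt [-0.008 -0.    -1.   ] shift cm [-3.17  0.03 -0.17] turn 0.0829223100073051
wrist [-10.5   0.9  16.4] [ 0.54  1.77 -0.06] w 10.8 grip in seat [-81.3   1.8]
1045 slopes x,y [ 0.002 -0.005] z at front 65.5 z rear 65.2 rect [-56.9  -0.7] [ 91.3 136. ] 89.4
front [[-30.0, 9.4], [-15.0, 8.0], [0.0, 9.0], [15.0, 8.4], [30.0, 7.7]] yaw -1.1
```

Emit:
carry_out:
  motion: "0 -0.12 0 0 0.6; 0 -0.12 0 0 0.6; 0.2 -0.12 0 0 0.6; 0.4 -0.12 0 0 0.6; 0.5 -0.12 0 0 0.6"

```text
t: 14.45
tool_pos: [557.8, 86.1, 40.9]
tool_rot: [0.702, -0.088, 0.083, -0.701]
wrist_force: [-6.8, 1.9, 5.6]
grip_width: 10.7
```

Run:
```python
from pose import *
pose(56,74,-73)
e=d['img'][190:270,205:325,::-1];cv2.imwrite('pics/slide.png',cv2.resize(e,None,fx=6,fy=6,interpolation=cv2.INTER_CUBIC))
```

```text
tool [558.6  86.   40.9] jaw yaw -13.95 tilt [-0.005 -0.    -1.   ] shift cm [-3.84  0.03 -0.12] turn 0.05088930191232066
wrist [-4.8  1.7  3.4] [0.28 0.76 0.01] w 10.6 grip in seat [-74.6   1.3]
1009 slopes x,y [ 0.015 -0.011] z at front 66.8 z rear 64.9 rect [-52.1  -2.5] [133.5  93.4] 0.1
front [[-30.0, 12.5], [-15.0, 13.2], [0.0, 12.5], [15.0, 11.8], [30.0, 10.3]] yaw -2.2
```

View pics/slide.png

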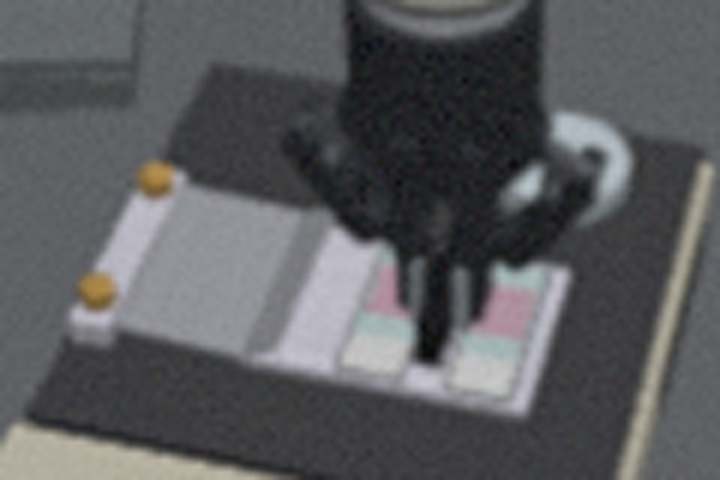

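Emit:
carry_out:
  motion: "0.4 0 0 0 0.6; 0.8 0 0 0 0.6; 1.2 0 0 0 0.6; 1.6 0 0 0 0.6; 2.0 0 0 0 0.6"

```text
t: 14.92
tool_pos: [580.8, 80.4, 40.9]
tool_rot: [0.702, -0.087, 0.086, -0.702]
wrist_force: [-2.9, 0.1, -0.2]
grip_width: 10.7
```

Emit:
carry_out:
  motion: "0 0 0 0 0.6; 0 0 0 0 0.6; 0 0 0 0 0.6; 0 0 0 0 0.6; 0 0 0 0 0.6"

```text
t: 15.33
tool_pos: [581.9, 80.3, 41.3]
tool_rot: [-0.702, 0.086, -0.087, 0.702]
wrist_force: [1.0, -1.3, -3.4]
grip_width: 10.9
```

Run:
```python
from pose import *
pose(56,74,-54)
rel(s,[*(seat-52*u),40.8],yaw=-14)
```

```text
tool [581.7  80.4  41.3] jaw yaw -14.02 tilt [ 0.001 -0.    -1.   ] shift cm [-6.21  0.05 -0.15] turn -0.02256350902175086
wrist [ 1.4  0.3 -4.3] [-0.06 -0.12 -0.04] w 10.7 grip in seat [-50.9   1.4]
919 slopes x,y [ 0.021 -0.012] z at front 67.9 z rear 65.4 rect [-30.3  -0.9] [ 90.1 128.3] 89.9
front [[-30.0, 32.6], [-15.0, 30.8], [0.0, 32.2], [15.0, 31.6], [30.0, 31.2]] yaw -0.8
tool [581.7  80.4  41.3] jaw yaw -14.02 tilt [ 0.001 -0.    -1.   ] shift cm [-0.11  0.05 -0.14] turn -0.02256350902175086
```

Emit:
carry_out:
  motion: "0 0.04 0 0 0.6; 0 0.08 0 0 0.6; 0 0.12 0 0 0.6; 0 0.15 0 0 0.6; 0 0.15 0 0 0.6"

```text
t: 15.8
tool_pos: [581.4, 80.5, 40.9]
tool_rot: [0.702, -0.086, 0.087, -0.702]
wrist_force: [-0.8, -0.9, 5.0]
grip_width: 10.9
```

Emit:
carry_out:
  motion: "0 0.03 0 0 0.6; 0 0.06 0 0 0.6; 0 0.06 0 0 0.6; 0 0.06 0 0 0.6; 0 0.06 0 0 0.6"

```text
t: 16.22
tool_pos: [581.4, 80.5, 40.8]
tool_rot: [0.702, -0.086, 0.087, -0.702]
wrist_force: [-1.7, -1.8, 8.9]
grip_width: 10.8
```

Run:
```python
from pose import *
pose(56,74,-52)
```

```text
tool [581.4  80.5  40.8] jaw yaw -14.01 tilt [ 0.001 -0.    -1.   ] shift cm [-6.18 -0.   -0.15] turn -0.011521639976052711
wrist [-1.4 -0.7 10.3] [-0.26  0.47 -0.  ] w 10.8 grip in seat [-51.2   1.5]
957 slopes x,y [ 0.023 -0.014] z at front 67.8 z rear 65.0 rect [-29.6  -0.6] [ 90.1 130.9] 89.5
front [[-30.0, 35.0], [-15.0, 34.4], [0.0, 35.4], [15.0, 29.5], [30.0, 33.3]] yaw -3.1
```

Emit:
carry_out:
  motion: "0 0.03 0 0 0.6; 0 0.05 0 0 0.6; 0 0.05 0 0 0.6; 0 0.05 0 0 0.6; 0 0.05 0 0 0.6"

```text
t: 16.68
tool_pos: [581.4, 80.5, 40.8]
tool_rot: [0.702, -0.086, 0.087, -0.702]
wrist_force: [-3.1, -1.8, 12.7]
grip_width: 11.1
```

Run:
```python
from look import *
def pl(d,x0,x1,ys,nm,zhi=76):
    P=np.array([[*((p[:2]-seat)@np.c_[u,v]),p[2]] for p in cloud(d,200,180,345,300)])
    k=P[(P[:,0]>x0)&(P[:,0]<x1)&(abs(P[:,1])<ys)&(P[:,2]<zhi)&(P[:,2]>55)];A=np.c_[k[:,:2],np.ones(len(k))]
    for _ in range(3):
        c=np.linalg.lstsq(A,k[:,2],rcond=None)[0];g=abs(k[:,2]-A@c)<2;k,A=k[g],A[g]
    print(nm,len(k),'slopes',c[:2].round(3),'z at x0,x1',(c@[x0,0,1]).round(1),(c@[x1,0,1]).round(1))
d0=pickle.load(open('side.pkl','rb'))
pl(d,-91,-20,38,'carrier now',69);pl(d0,-91,-20,38,'plate before')
pl(d,2,48,40,'leaf now');pl(d0,2,48,40,'leaf before')
e=d['img'][185:310,205:335,::-1];cv2.imwrite('pics/final.png',cv2.resize(e,None,fx=5,fy=4.7,interpolation=cv2.INTER_CUBIC)[:590])
```

```text
tool [581.4  80.5  40.8] jaw yaw -14.01 tilt [ 0.001 -0.001 -1.   ] shift cm [-6.19 -0.01 -0.15] turn -0.009574043718856728
wrist [-2.8 -1.  13.3] [-0.29  0.7  -0.02] w 10.7 grip in seat [-51.1   1.5]
carrier now 326 slopes [-0.004  0.001] z at x0,x1 65.8 65.5
plate before 523 slopes [ 0.002 -0.002] z at x0,x1 60.0 60.1
leaf now 337 slopes [ 0.057 -0.005] z at x0,x1 66.4 69.0
leaf before 348 slopes [0.124 0.003] z at x0,x1 63.1 68.8
```

View pics/final.png

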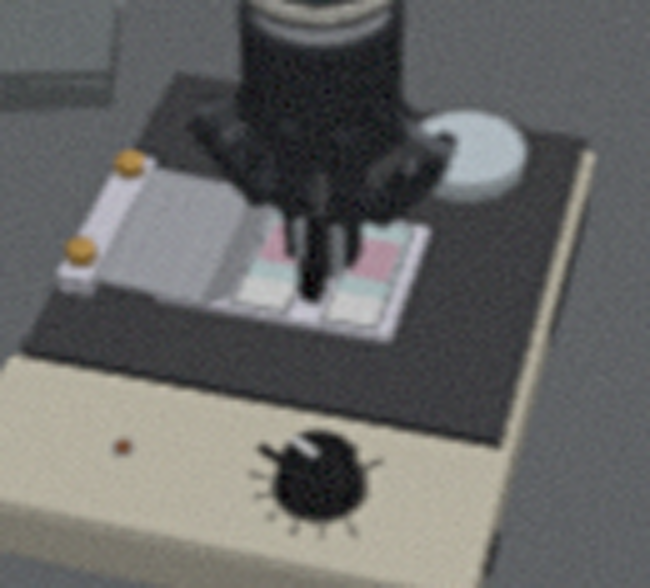

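```bash
python3 -c "
from workcell import bot
print(bot.job_done());s=bot.observe();print(s['t'],s['wrist_force'],s['grip_width'])"
```

```text
the job is handed in; nothing more can be done
None
the job is handed in; nothing more can be done
```

I turned the dial to the bold mark and slid the carrier squarely under the leaf. I handed in at about 16.7 s of the 64 s, with the carrier still gripped and pressed down. The hand-in gave no verdict, so these are my own last checks:

- **Dial:** I turned it 33.5° clockwise. Measured about an axis re-fitted from the before and after pictures, the pointer is within about 2° of the mark in both views; the tolerance is 6.9°. The last side picture shows it lined up.
- **Carrier:** the front edge is about 27 mm past the crease and 1–2 mm off the leaf's middle. It is square within about 1° going by the tool's angle, and flat (fitted tilt 0.004 rad).
- **Leaf:** it is lifted about 0.067 rad, against the expected 0.06. It was not measured while the carrier slid in.
- **Press:** the wrist reads about 13 N upward, so with the 3 N of weight and leaf the plate should carry about 16 N. The squeeze is set to 60 N.
- **Bystanders:** the dish looks unmoved in the last picture. I didn't measure any bystander at the end, but nothing was touched on the way.

Several things disagreed or went wrong along the way:

- **Fingertip height:** the depth images put the fingertips about 30 mm above the reported TCP. The first close on the dial missed above the knob because of this, and I corrected by vision and force.
- **Dial measurement:** a simpler first reading, taken about my original axis estimate, showed the pointer 7–8° short. I put that down to bright rim pixels and an axis error of about 2 mm.
- **Sliding:** the carrier was pressed with up to about 19 N, more than intended. Before the final press the tool stood about 0.4 mm high, pulling up with about 4 N.
- **Late edge fits:** the fits that gave up to 3° of yaw and about 0.02 of slope took in points on the leaf, so I disregarded them.

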